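# Load the pump cassette into an apheresis machine

## Task

Load the blue cassette into the machine's empty bay: swing the red-knobbed locking lever open, clear of the bay, tuck the cassette's thin tongue under the steel lip at the top of the bay, then lower its other edge gently, without letting it drop, until it lies flat and fully home, and swing the lever closed over it, up to its stop. Leave the other things on the bench where they are.

Things in the scene. Friction and masses are not known exactly. Their poses are not given: they have to be found in the camera images.
- blue_cassette: The cassette to load: white plastic plate with blue rims, tongue and finger grip; 120 mm (x) by 100 mm (y), 10 mm thick, about 140 g. Origin: middle of the underside; z up out of the plate, x towards the tongue. It starts flat on the bench and goes into the bay with its x along the bay's x. Two flat domes beside the grip reach 16 mm above the underside.
- grip (a point): Middle of the top of the blue cassette's finger grip, 40 mm above the underside. The grip is an upright block on the middle of the plate, 22 mm along the cassette's x, 36 mm along its y, standing 30 mm above the plate's top; it can be pinched either way.
- tongue (a point): Middle of the bottom edge at the tongue end of the blue cassette, 60 mm along its x from its origin. The tongue is the last 14 mm of the plate, 100 mm wide and only 5 mm thick, its underside level with the plate's.
- bay: The empty bay: a recess in the machine's sloping deck, which rises away from the robot at 25 degrees to the level, its low front turned towards the robot and somewhat to the left. Origin: middle of the bay floor, 135 mm above the bench; x up the slope, y across it to the left, z square out of the deck. Recess 124 mm (x) by 106 mm (y), 10 mm deep, Deck edges: x -150 to 170, y -170 to 170 mm, surface at z = 10 mm.
- lip (a point): Middle of the lower front edge of the steel retaining lip, at x = 53, z = 9 mm of the bay. The lip overhangs the recess from there to the end wall at x = 62 mm, for y -45 to 45 mm; its underside is 9 mm and its top 14 mm above the bay floor. The tongue goes in only with the cassette tilted, tongue end down, about 8 to 22 degrees to the deck.
- machine: White bench-top apheresis machine with a blue plinth; origin on the bench under the bay. On its deck stand five black pump heads, 64 mm square, up to z = 41 mm of the bay frame, centred at bay (x, y) = (115, 85), (115, -85), (40, 110), (-45, 110), (40, -110) mm. At bay (-125, -135) a small block reaches z = 24 mm. Behind the right rear corner a display on a pole rises to 510 mm.
- lever (a joint): Locking lever, rad. 0 = fully closed, at its stop: the steel arm points along the bay's +y, across the low edge of the cassette. It grows as it opens, counter-clockwise seen square to the deck; at 1.57 the arm points down the slope; stop at 1.7. It starts at 0 to 0.5, in the cassette's way; from 1.2 up it is clear. It stays where left; about 1.1 N at the knob moves it.
- lever_pivot (a point): The lever's pivot, at x = -54, y = -66, z = 12.5 mm of the bay; it turns about the bay's z. The arm is 12 mm wide and lies 12.5 to 18.5 mm above the bay floor.
- lever_knob (a point): Top of the lever's upright round red knob: 14 mm diameter, 28 mm tall, 55 mm from the pivot, its top 46.5 mm above the bay floor. Pinch it or push it sideways.
- orange_cassette: A cassette of another kind, the same shape as the blue one but with orange rims and grip; leave it. Origin: middle of its underside.
- tube_rack: Green rack of capped sample tubes, 70 (x) by 110 (y) mm, 76 mm tall; leave it. Origin: middle of its underside.
- plasma_bottle: Amber plasma bottle, 68 mm diameter, 155 mm tall; leave it. Origin: middle of its underside.
- tape_roll: Roll of white tape lying flat, 72 mm diameter, 25 mm tall; leave it. Origin: middle of its underside.
- saline: Clear bottle with a blue cap, 60 mm diameter, 150 mm tall; leave it. Origin: middle of its underside.
- dish: Steel instrument dish, 140 (x) by 220 (y) by 30 mm, at the left edge; leave it. Origin: middle of its underside.

How it is judged (in metres and radians):
On the way, in this order (a step that is already met when the one before it is completed fails the run):
1. the locking lever is swung open, beyond 1.2 rad (value of joint lever above 1.2 rad), for 0.1 s.
2. the blue cassette's tongue is tucked under the lip while its other edge is still raised (x of tongue in the frame of bay between 0.055 and 0.065 m and z of tongue in the frame of bay between -0.003 and 0.006 m and y of tongue in the frame of bay between -0.006 and 0.006 m and angle between the z axis of blue_cassette and the z axis of bay, either way round above 0.06 rad), for 0.1 s.
3. the blue cassette lies flat and home in the bay (x of blue_cassette in the frame of bay between -0.004 and 0.004 m and y of blue_cassette in the frame of bay between -0.005 and 0.005 m and z of blue_cassette in the frame of bay between -0.003 and 0.0025 m and angle between the z axis of blue_cassette and the z axis of bay, either way round below 0.035 rad and x of tongue in the frame of bay above 0.055 m), for 0.2 s.
At the end, for the whole second after the job is handed in: The blue cassette lies in the bay at rest, its origin within 4 mm along the slope and 5 mm across of the bay's middle and at most 2.5 mm off the floor, within 0.035 rad of flat, tongue under the lip (tongue edge beyond x = 55 mm of the bay), and the lever is closed to within 0.15 rad of its stop (all of step 3 and value of joint lever below 0.15 rad and linear speed of blue_cassette below 0.02 m/s); the robot touches nothing.
It fails at once if one of the other things on the bench (the orange cassette, the tube rack, the plasma bottle, the tape roll, the saline bottle, the instrument dish) is moved by more than 30 mm (distance of any of orange_cassette, tube_rack, plasma_bottle, tape_roll, saline, dish from where it was at the start of the episode above 0.03 m).
It fails at once if the cassette's free edge is let drop: with the tongue under the lip and the other edge still more than 0.05 rad (6 mm) up, the cassette turns faster than 1.2 rad/s (x of tongue in the frame of bay above 0.052 m and z of tongue in the frame of bay below 0.008 m and horizontal distance between blue_cassette and bay below 0.02 m and angle between the z axis of blue_cassette and the z axis of bay, either way round above 0.05 rad and angular speed of blue_cassette above 1.2 rad/s).
It also fails if it takes over 72 s, if anything falls off the work surface, if the arm or the gripper's body presses on something with over 40 N, if the wrist force passes 120 N, or if a joint passes its speed limit or range.

## Robot

A 6-joint arm with a two-finger parallel gripper is mounted at the origin on the work surface. World frame = base frame: x ahead of the robot, y to its left, z up, the work surface at z = 0. Lengths are in mm, angles in degrees, forces in N, time in s.
With the tool pointing down it reaches from about 300 to 850 mm from the base axis. Payload 4.2 kg.
Tool frame: the origin (TCP) lies between the finger pads; the fingertips stand 22 mm ahead of it and the grasp point (between the pads) lies 3 mm ahead of it; z points along the fingers, y is the direction in which the jaws open and shut (so a half turn about z gives the same grasp; the last joint's range is limited). The gripper opens to 91 mm and grips with 3 to 60 N. Pads are 32 mm wide; open, the fingers measure 118 mm over their backs; the gripper's body (76 mm by 178 mm) begins 60 mm behind the grasp point.
Start: joints at [70.531, 18.312, 89.639, -0, 72.044, -1.146], TCP at [180.768, 545.86, 235.976] pointing down, gripper open.
Joint ranges: [-177.97, 177.97], [-48.28, 115.42], [12.27, 149.76], [-77.06, 257.06], [2.81, 150.46], [-146.56, 146.56]. Speed limits (degrees/s): [147.25, 147.25, 180, 180, 180, 180].

## Interface

Orientations are given as [roll, pitch, yaw] about the fixed x, y, z axes, in that order (R = Rz(yaw) Ry(pitch) Rx(roll)).
In Python, from workcell import * gives the robot as it stands.
- The arm moves only by the shell command python3 -m jog 'ROWS' [OPENING] [FORCE]. ROWS is text: rows parted by semicolons, each of 6 numbers parted by spaces: the shift along the tool's x, y, z in units of 0.5 m (1.0 is 0.5 m), then the turn, a rotation vector about the tool's x, y, z in units of pi/2 rad (1.0 is pi/2 rad). A call has 1 to 20 rows; each row is the pose to reach, as a shift and turn from the pose measured when the call began, along the tool's axes at that moment; what a row does not reach only later rows make up. A row lasts 1/12 s, in which the tool goes at most 41.7 mm and 7.16 degrees, less where a joint would pass 70% of its speed; a pose out of reach is approached as far as the arm can. A call with a number of a shift or a turn outside -1 to 1 is refused whole. A call with a gripper value outside its range is refused whole. OPENING is the opening, from -1 (shut) to 1 (fully open), set as the call begins (- or left out, the last holds). The fingers move at their own pace and stop on an object; FORCE is the grip in N (left out, the last holds). Time passes only in rows, so rows that repeat a pose let the fingers close. It gives the time, the measured TCP pose, the force and the opening at its end, in the units of the state.
- state(): the state, without advancing time (a new reading comes with each control period).
- grab_frame(name): name is "side" or "top" or "wrist"; returns the picture (384x512x3 uint8, red, green, blue); there is no depth.
- calibration(name): a dict with "mtx" (3x3 intrinsics, pixels), "rvec" (rotation vector, rad) and "tvec" (3), from world to camera coordinates, as OpenCV has them. Camera axes: x right, y down, z forward; pixel columns grow to the right and rows downward; lengths in mm; the calibration is good to about 2 mm. A picture is of the moment at which its call begins: read the wrist's pose just before it. calibration takes no time and is no camera call; for the wrist camera it gives the pose at the moment of the call.
- job_done(): hands the job in, once; it reports no verdict.
Trained networks look in the newest picture that a camera, given by its name, has taken for a name from the list of things; names that differ only in an ending like _2 or _b are one class to them, and where a whole thing is asked for, a point or a joint stands for the part that bears it (a point fixed in the world has none). Each returns a list of dicts, best first, with "confidence" (0 to 1); they miss things now and then, are a little off and sometimes report something else, mostly with a low value. They report only what shows in the picture. A call takes as long as a camera call.
- spot_in(query, camera): "rect" ([left, top, right, bottom] in pixels, round what is visible of it).
- tip_of(query, camera): "location" ([column, row] in pixels: a listed point, or the origin of a listed thing).
The state is a dict: "time_s": time; "qpos": joint angles; "qvel": joint speeds; "effort": joint torques, N m; "ee_pos": TCP position; "ee_rot": TCP orientation; "force": force on the tool from outside, world axes, zero at the start; "torque": the same for the moment, N m; "gripper_width": finger opening in mm.
Only numpy, scipy, OpenCV 4.12 (cv2) and the standard library are available. Lean on these libraries where they do the work, as an engineer would, in place of code of your own. Each camera call takes 0.05 s, during which the arm holds its last target. There are 200 camera calls.

## Working session

There is one attempt and no reset: what is moved stays moved. The work goes in short steps, Python scripts to look and compute and a shell command to move; the robot and the scene stay as the last step left them, time stands still between calls to the robot, and variables do not carry over. Pictures are saved under pics/ and viewed, about 8 in all and at most 12, crops included, and the job is handed in when it is done.

```bash
ls; mkdir -p pics; python3 - <<'E'
from workcell import *
import cv2,numpy as np
ims=[]
for c in ("side","top","wrist"):
    im=grab_frame(c); cv2.imwrite(f"pics/{c}0.png",im[:,:,::-1]); 
    for q in ["blue_cassette","grip","tongue","bay","lip","lever_pivot","lever_knob","orange_cassette"]:
        r=tip_of(q,c); print(c,q,[(np.round(d["location"],1).tolist(),round(d["confidence"],2)) for d in r[:2]])
    k=calibration(c); print(np.round(k["mtx"],1).tolist(),np.round(k["rvec"],3).ravel(),np.round(k["tvec"]).ravel())
s=state();print(s)
a=cv2.imread("pics/side0.png");b=cv2.imread("pics/top0.png")
cv2.imwrite("pics/a.png",cv2.resize(np.vstack([a,b]),(800,1200))[:600]);
E
```

```text
pics
side blue_cassette [([232.5, 208.2], 0.91)]
side grip [([234.0, 203.8], 0.7)]
side tongue [([248.3, 206.5], 0.85)]
side bay [([336.0, 301.9], 0.92)]
side lip [([351.1, 312.0], 0.95), ([234.0, 201.6], 0.27)]
side lever_pivot [([302.5, 314.0], 0.89)]
side lever_knob [([310.0, 290.4], 0.45)]
side orange_cassette []
[[435.2, 0.0, 255.1], [0.0, 435.2, 191.1], [0.0, 0.0, 1.0]] [ 2.463 -0.245  0.086] [-466.  282. 1264.]
top blue_cassette [([250.4, 218.5], 0.93)]
top grip [([245.3, 218.0], 0.65), ([184.9, 137.3], 0.32)]
top tongue [([246.3, 202.4], 0.59)]
top bay [([397.3, 152.1], 0.72)]
top lip [([413.7, 145.2], 0.75)]
top lever_pivot [([399.4, 179.6], 0.6)]
top lever_knob [([386.2, 170.4], 0.67), ([398.4, 153.0], 0.41)]
top orange_cassette [([234.5, 168.1], 0.69)]
[[353.7, 0.0, 259.6], [0.0, 353.7, 188.9], [0.0, 0.0, 1.0]] [ 2.22  -2.19   0.072] [ 158.  532. 1129.]
wrist blue_cassette []
wrist grip []
wrist tongue []
wrist bay []
wrist lip []
wrist lever_pivot [([371.8, 348.6], 0.29)]
wrist lever_knob []
wrist orange_cassette []
[[323.0, 0.0, 250.4], [0.0, 323.0, 191.4], [0.0, 0.0, 1.0]] [-2.343 -1.692 -0.255] [-575.  -33.  391.]
{'time_s': 1.35, 'qpos': array([ 7.05313003e+01,  1.83109522e+01,  8.96375650e+01,  9.96840441e-04,
        7.20441785e+01, -1.14551274e+00]), 'qvel': array([ 0.00251081, -0.05751302,  0.12561762,  0.01072231,  0.0888552 ,
       -0.09428666]), 'effort': array([ 1.15443538e-03, -4.12354445e+01, -2.32227981e+01,  7.28145428e-02,
        3.77011090e-02, -1.04783467e-05]), 'ee_pos': array([180.7649923 , 545.87206793, 235.99517841]), 'ee_rot': array([ 1.79992678e+02, -8.02112154e-04,  1.61676506e+02]), 'force': array([-0.042893  ,  0.07216546, -0.77379116]), 'torque': array([0.03082989, 0.01162563, 0.0351994 ]), 'gripper_width': 90.91407961705964}
```

View pics/top0.png

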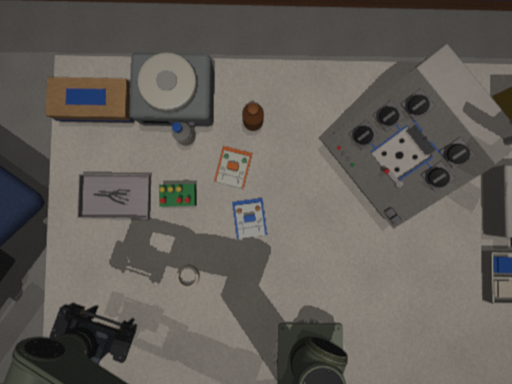

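View pics/side0.png

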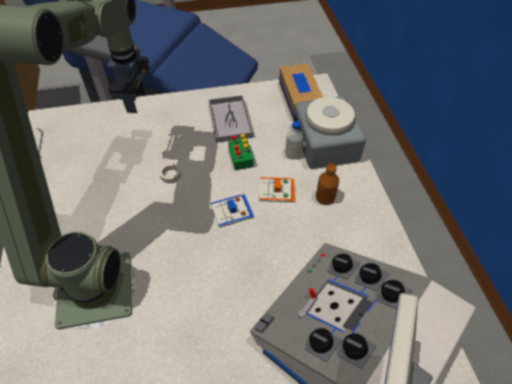

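```bash
cat > h.py <<'E'
from workcell import *
import cv2,numpy as np
from scipy.spatial.transform import Rotation as R
from scipy.optimize import least_squares
def proj(P,k): return cv2.projectPoints(np.atleast_2d(np.asarray(P,float)),k["rvec"],k["tvec"],k["mtx"],None)[0][:,0]
def bayR(yaw): return R.from_euler('zyx',[yaw,-25,0],degrees=True)   # Rz(yaw) Ry(-25): x up the slope
def bay2w(p,b): return bayR(b[2]).apply(p)+[b[0],b[1],135]
def cas2w(p,c): return R.from_euler('z',c[2],degrees=True).apply(p)+[c[0],c[1],0]
def knob(q): return np.array([-54-55*np.sin(q),-66+55*np.cos(q),46.5])
def delta(T_pos,T_R,s=None):
    """row from measured pose to target"""
    s=s or state(); R0=R.from_euler('xyz',s["ee_rot"],degrees=True)
    return np.round(np.r_[R0.inv().apply(np.asarray(T_pos)-s["ee_pos"])/500,(R0.inv()*T_R).as_rotvec()/(np.pi/2)],4)
HEADS=[(115,85),(115,-85),(40,110),(-45,110),(40,-110)]
E
python3 - <<'E'
from h import *
K={c:calibration(c) for c in("side","top")}
O={"side":dict(bay=(336,301.9),lip=(351.1,312),piv=(302.5,314),knob=(310,290.4)),"top":dict(bay=(397.3,152.1),lip=(413.7,145.2),piv=(399.4,179.6),knob=(386.2,170.4))}
C={"side":dict(o=(232.5,208.2),grip=(234,203.8),t=(248.3,206.5)),"top":dict(o=(250.4,218.5),grip=(245.3,218),t=(246.3,202.4))}
def fb(v):
    r=[]
    for c in K:
        P=bay2w([[0,0,0],[53,0,9],[-54,-66,12.5],knob(v[3])],v)
        r.append((proj(P,K[c])-np.array([O[c][n] for n in("bay","lip","piv","knob")])).ravel())
    return np.concatenate(r)
best=min((least_squares(fb,[600,-250,y,.3],loss='soft_l1') for y in(-30,-60,-90)),key=lambda r:r.cost)
print(best.x,best.cost,fb(best.x).round(1).reshape(2,4,2).tolist())
def fc(v):
    return np.concatenate([(proj(cas2w([[0,0,0],[0,0,40],[60,0,0]],v),K[c])-np.array([C[c][n] for n in("o","grip","t")])).ravel() for c in K])
bc=min((least_squares(fc,[450,150,y],loss='soft_l1') for y in(0,90,180)),key=lambda r:r.cost)
print(bc.x,bc.cost,fc(bc.x).round(1).reshape(2,3,2).tolist())
for c in K:
    im=cv2.imread(f"pics/{c}0.png"); S=4
    v=best.x
    ctr=proj(bay2w([[0,0,10]],v),K[c])[0]
    im=cv2.resize(im,None,fx=S,fy=S,interpolation=cv2.INTER_CUBIC)
    def pl(P,col):
        q=((proj(P,K[c])+.5)*S-.5).round().astype(int); cv2.polylines(im,[q],True,col,1)
    pl(bay2w([[62,53,10],[-62,53,10],[-62,-53,10],[62,-53,10]],v),(0,255,255))
    pl(bay2w([[170,170,10],[-150,170,10],[-150,-170,10],[170,-170,10]],v),(0,255,0))
    for h in HEADS: pl(bay2w([[h[0]+a,h[1]+b,41] for a,b in((32,32),(-32,32),(-32,-32),(32,-32))],v),(255,0,255))
    pl(bay2w([[-54,-66,18],knob(v[3])],v),(255,255,0))
    w=bc.x
    pl(cas2w([[60,50,5],[-60,50,10],[-60,-50,10],[60,-50,5]],w),(0,255,255)); pl(cas2w([[11,18,40],[-11,18,40],[-11,-18,40],[11,-18,40]],w),(0,0,255))
    a=np.r_[ctr]*S; b=proj(cas2w([[0,0,10]],w),K[c])[0]*S
    cr=lambda p,s:im[int(max(0,p[1]-s)):int(max(0,p[1]-s))+2*s,int(max(0,p[0]-s)):int(max(0,p[0]-s))+2*s]
    A=cr(a,200 if 0 else 290); B=cr(b,145); h=min(A.shape[0],600)
    cv=np.zeros((580,800,3),np.uint8); A=A[:580,:510]; cv[:A.shape[0],:A.shape[1]]=A; B=B[:290,:290]; cv[:B.shape[0],510:510+B.shape[1]]=B
    cv2.imwrite(f"pics/{c}1.png",cv)
E
```

```text
[ 6.35196539e+02 -2.32313129e+02 -4.92022626e+01  1.19589669e-02] 12.263781912653585 [[[-0.5, 0.3], [1.8, -0.5], [0.7, -0.8], [-0.1, -0.3]], [[0.1, 0.5], [0.9, -3.2], [-4.4, 1.9], [2.7, 1.6]]]
[435.89535514 197.33478484   8.90560598] 10.583785628640667 [[[-1.0, 2.1], [-3.0, -0.7], [0.3, -1.2]], [[-1.2, -0.7], [3.8, 0.3], [0.4, -2.9]]]
```

View pics/top1.png

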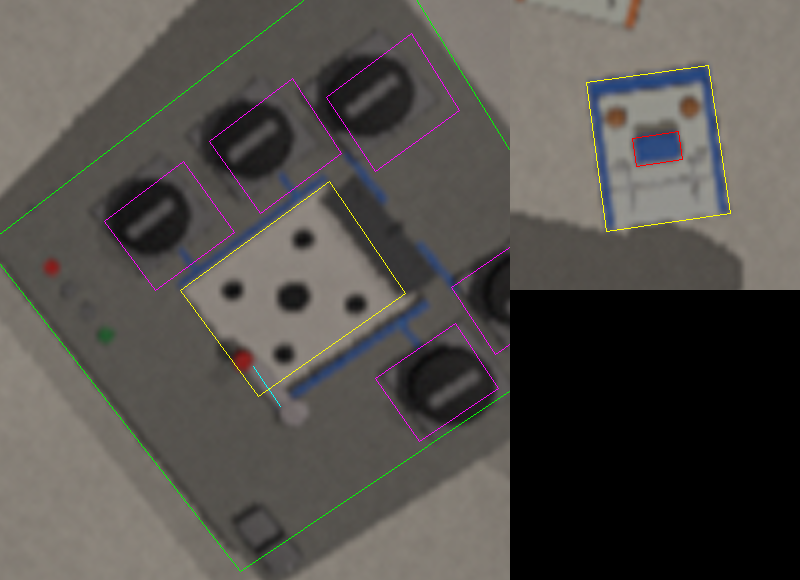

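```bash
cat >> h.py <<'E'
def toolR(Robj): return Robj*R.from_matrix(np.array([[0,1,0],[1,0,0],[0,0,-1.]]))  # tool y=obj x, tool x=obj y, tool z=-obj z
E
python3 - <<'E'
from h import *
s=state();k=calibration("wrist");R0=R.from_euler('xyz',s["ee_rot"],degrees=True)
Rc=R.from_rotvec(np.ravel(k["rvec"]));cam=-Rc.inv().apply(np.ravel(k["tvec"]))
print("cam in tool",R0.inv().apply(cam-s["ee_pos"]),"optical axis",R0.inv().apply(Rc.inv().apply([0,0,1])),"cam x",R0.inv().apply(Rc.inv().apply([1,0,0])))
b=[635.2,-232.3,-50]
T=bay2w([-20,0,215],b);print(T,delta([400,130,320],R0*R.from_euler('z',0)),delta(T,toolR(bayR(-50))))
E
```

```text
cam in tool [ 8.28159145e+01 -5.29211683e-02 -1.48257135e+02] optical axis [-2.93064645e-01  9.03855365e-04  9.56092201e-01] cam x [-5.49825731e-06  9.99999552e-01 -9.47049148e-04]
[ 532.6858054  -216.97911114  324.42309857] [-0.6777 -0.6517 -0.1681 -0.      0.      0.    ] [-1.1478 -1.227  -0.177  -0.3308 -0.0634  1.3266]
```

```bash
r="-.678 -.652 -.168 -.165 -.03 .663"; python3 -m jog '-.678 -.652 -.168 -.165 -.03 .663; -.678 -.652 -.168 -.165 -.03 .663; -.678 -.652 -.168 -.165 -.03 .663; -.678 -.652 -.168 -.165 -.03 .663; -.678 -.652 -.168 -.165 -.03 .663; -.678 -.652 -.168 -.165 -.03 .663; -.678 -.652 -.168 -.165 -.03 .663; -.678 -.652 -.168 -.165 -.03 .663; -.678 -.652 -.168 -.165 -.03 .663; -.678 -.652 -.168 -.165 -.03 .663; -.678 -.652 -.168 -.165 -.03 .663; -.678 -.652 -.168 -.165 -.03 .663; -.678 -.652 -.168 -.165 -.03 .663'
python3 - <<'E'
from h import *
T=bay2w([-20,0,215],[635.2,-232.3,-50]);print(delta(T,toolR(bayR(-50))),state()["qpos"])
E
```

```text
time_s: 2.43
ee_pos: [402.1, 126.7, 321.1]
ee_rot: [166.2, -4.7, 101.9]
force: [0.2, 0.8, -0.1]
gripper_width: 90.9
[-0.7234  0.1263 -0.0377 -0.1643 -0.0314  0.6601] [ 12.6190475   -5.76396125 106.77503291   4.8943507   65.19978192
  -0.24033657]
```

```bash
python3 -m jog '-.723 .126 -.038 -.164 -.031 .66; -.723 .126 -.038 -.164 -.031 .66; -.723 .126 -.038 -.164 -.031 .66; -.723 .126 -.038 -.164 -.031 .66; -.723 .126 -.038 -.164 -.031 .66; -.723 .126 -.038 -.164 -.031 .66; -.723 .126 -.038 -.164 -.031 .66; -.723 .126 -.038 -.164 -.031 .66; -.723 .126 -.038 -.164 -.031 .66; -.723 .126 -.038 -.164 -.031 .66; -.723 .126 -.038 -.164 -.031 .66; -.723 .126 -.038 -.164 -.031 .66; -.723 .126 -.038 -.164 -.031 .66'
cat > look.py <<'E'
from h import *
import sys
def overlay(im,k,v,S=1,cas=None):
    im=cv2.resize(im,None,fx=S,fy=S,interpolation=cv2.INTER_CUBIC)
    def pl(P,col):
        q=((proj(P,k)+.5)*S-.5); 
        if abs(q).max()<5000: cv2.polylines(im,[q.round().astype(int)],True,col,1)
    pl(bay2w([[62,53,10],[-62,53,10],[-62,-53,10],[62,-53,10]],v),(0,255,255))
    pl(bay2w([[53,45,14],[53,-45,14],[62,-45,14],[62,45,14]],v),(0,165,255))
    pl(bay2w([[170,170,10],[-150,170,10],[-150,-170,10],[170,-170,10]],v),(0,255,0))
    for h in HEADS: pl(bay2w([[h[0]+a,h[1]+b,41] for a,b in((32,32),(-32,32),(-32,-32),(32,-32))],v),(255,0,255))
    pl(bay2w([[-54,-66,18.5],knob(v[3])],v),(255,255,0))
    return im
if __name__=="__main__":
    n=sys.argv[1]; k=calibration("wrist"); im=grab_frame("wrist")[:,:,::-1].copy(); cv2.imwrite(f"pics/{n}raw.png",im)
    np.savez(f"pics/{n}.npz",**k)
    for q in ["bay","lip","lever_pivot","lever_knob"]:
        print(q,[(np.round(d["location"],1).tolist(),round(d["confidence"],2)) for d in tip_of(q,"wrist")[:2]])
    cv2.imwrite(f"pics/{n}.png",overlay(im,k,[635.2,-232.3,-50,.01],1.5))
E
python3 look.py w1
```

```text
time_s: 3.52
ee_pos: [532.2, -215.0, 324.4]
ee_rot: [163.4, -18.9, 42.9]
force: [-0.2, 1.0, 0.5]
gripper_width: 91.2
bay [([276.3, 173.8], 0.85)]
lip [([319.2, 175.0], 0.83)]
lever_pivot []
lever_knob [([212.2, 182.6], 0.8)]
```

View pics/w1.png

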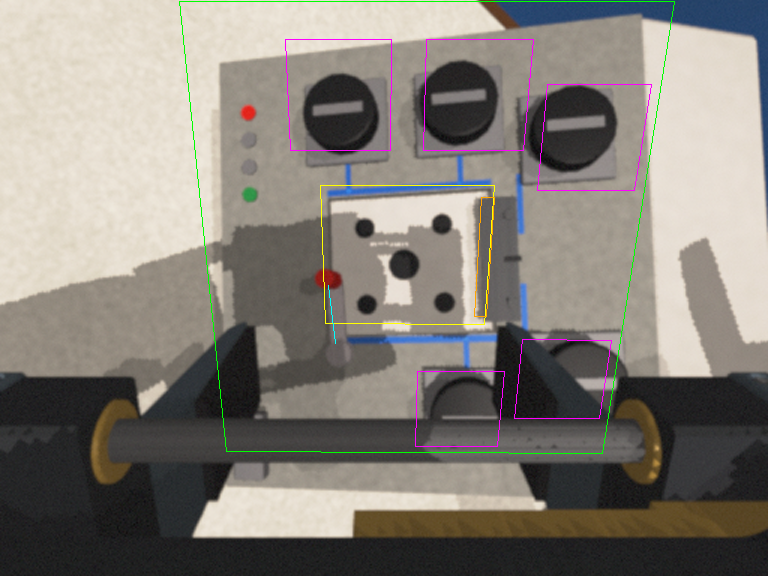

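```bash
cat > fit.py <<'E'
from look import *
k=dict(np.load("pics/w1.npz"))
B=[[170,170,10],[-150,170,10],[-62,53,10],[53,0,14],[-54,-66,18.5],[-45,110,41],[40,110,41],[115,85,41]]
p=np.array([(643,14),(220,62),(328,197),(476,262),(337,353),(341,112),(458,102),(571,127),(323,278)])/1.5
f=lambda v:(proj(bay2w(B+[knob(v[3])],v),k)-p).ravel()
r=least_squares(f,[635,-232,-50,.1],loss='soft_l1')
print(r.x,r.cost);print(f(r.x).reshape(-1,2).round(1).tolist())
f2=lambda u:(proj(bay2w(B+[knob(u[3])],u)+[0,0,u[4]],k)-p).ravel()
r2=least_squares(f2,[*r.x,0],loss='soft_l1');print(r2.x,r2.cost)
o=overlay(cv2.imread("pics/w1raw.png"),k,r.x,2.2)[50:650,380:1180]
kt=calibration("top");ot=overlay(cv2.imread("pics/top0.png"),kt,r.x,3)[200:700,930:1500]
cv2.imwrite("pics/w1b.png",np.hstack([cv2.resize(o[:, :],(450,338)),cv2.resize(ot,(350,307)) if 0 else cv2.resize(ot,(350,338))]) if 0 else o)
E
python3 fit.py
```

```text
[ 6.29756233e+02 -2.34997350e+02 -4.60960954e+01  6.78550841e-02] 130.7464338929707
[[9.5, -16.3], [-39.4, -23.2], [-9.4, 1.3], [-0.0, -0.2], [1.2, 1.2], [-10.4, -0.8], [2.9, -0.7], [7.5, 5.2], [0.1, 14.2]]
[ 6.45835974e+02 -2.40590465e+02 -4.72628617e+01  2.27844241e-01
 -3.08011256e+01] 76.89885107901175
```

View pics/w1b.png

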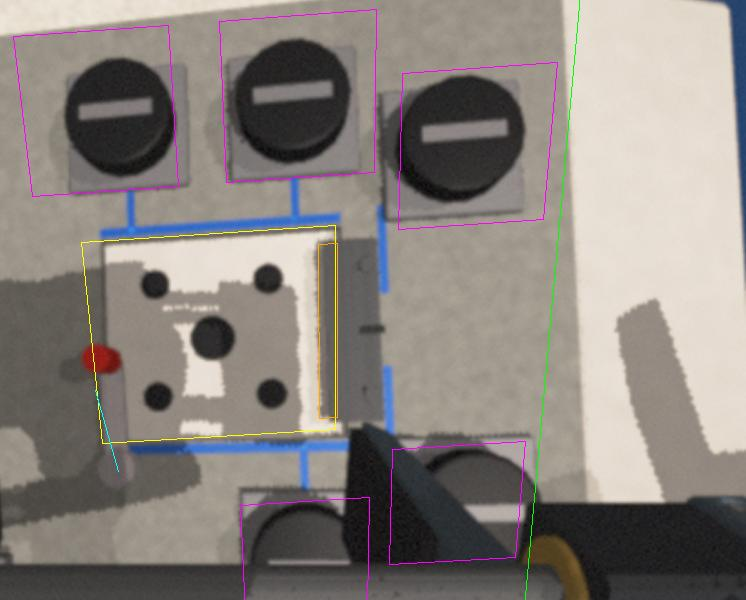

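```bash
sed -i "s/from_euler('zyx'/from_euler('ZYX'/" h.py; python3 fit.py
```

```text
[ 6.30334840e+02 -2.40667152e+02 -5.15658775e+01  2.86111777e-02] 12.708875389571997
[[0.0, 2.0], [-0.1, 0.0], [-0.9, 1.2], [3.0, -0.1], [-0.5, 0.9], [-2.5, -2.3], [0.5, -2.6], [3.2, -0.9], [0.0, 0.4]]
[ 6.31285714e+02 -2.40973821e+02 -5.16229164e+01  3.51642851e-02
 -2.91307215e+00] 10.969950662881859
```

View pics/w1b.png

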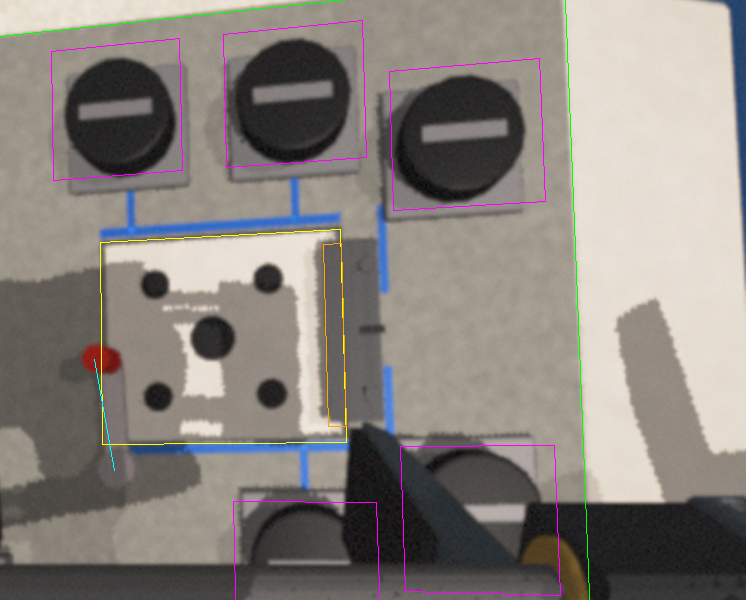

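```bash
cat >> h.py <<'E'
BAY=[630.7,-240.8,-51.6]
def binfo():
    s=state(); print("t",s["time_s"],"TCP in bay",np.round(bayR(BAY[2]).inv().apply(s["ee_pos"]-np.array([BAY[0],BAY[1],135])),1),"F bay",np.round(bayR(BAY[2]).inv().apply(s["force"]),1),"w",round(s["gripper_width"],1))
def bt(p,tilt=0): return delta(bay2w(p,BAY),toolR(bayR(BAY[2])*R.from_euler('y',tilt,degrees=True)))
E
python3 - <<'E'
from h import *
binfo()
q=.03;kx,ky,_=knob(q)
print(bt([kx,ky,85]),bt([kx,ky,44]))
E
```

```text
t 3.7667 TCP in bay [  7.2 -61.6 206.2] F bay [ 0.5 -0.2  0.1] w 91.5
[ 0.0078 -0.0869  0.2777 -0.0999 -0.2141 -0.0286] [-0.0188 -0.0737  0.3541 -0.0999 -0.2141 -0.0286]
```

```bash
python3 -m jog '.008 -.087 .278 -.1 -.214 -.029; .008 -.087 .278 -.1 -.214 -.029; .008 -.087 .278 -.1 -.214 -.029; .008 -.087 .278 -.1 -.214 -.029; .008 -.087 .278 -.1 -.214 -.029; .008 -.087 .278 -.1 -.214 -.029; .008 -.087 .278 -.1 -.214 -.029; .008 -.087 .278 -.1 -.214 -.029' 0 10
python3 look.py w2; python3 - <<'E'
from look import *
binfo(); k=dict(np.load("pics/w2.npz")); im=overlay(cv2.imread("pics/w2raw.png"),k,BAY+[.03],1.5); cv2.imwrite("pics/w2.png",im)
kx,ky,_=knob(.03);print(bt([kx,ky,44]))
E
```

```text
time_s: 4.43
ee_pos: [569.1, -180.4, 190.1]
ee_rot: [154.9, -0.1, 38.4]
force: [0.8, 0.3, 0.5]
gripper_width: 45.5
bay [([322.2, 191.3], 0.6)]
lip [([394.1, 196.0], 0.76)]
lever_pivot [([254.5, 277.1], 0.95)]
lever_knob [([247.7, 233.6], 0.56)]
t 4.6833 TCP in bay [-54.5 -11.4  85.9] F bay [-0.2  0.6  0.3] w 45.5
[ 0.0007 -0.0025  0.0837  0.0013 -0.0007 -0.0009]
```

View pics/w2.png

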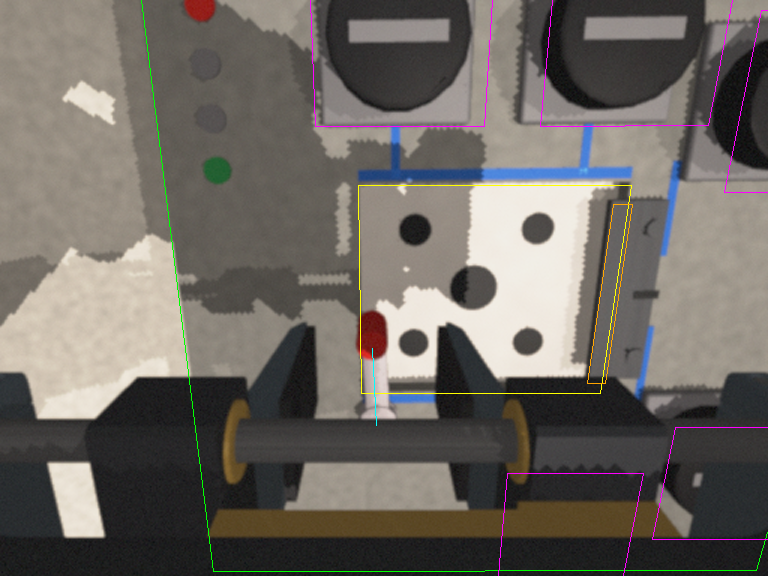

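```bash
python3 -m jog '.001 -.002 .05 0 0 0; .001 -.002 .084 0 0 0; .001 -.002 .084 0 0 0' && python3 -m jog '0 0 0 0 0 0; 0 0 0 0 0 0; 0 0 0 0 0 0; 0 0 0 0 0 0; 0 0 0 0 0 0; 0 0 0 0 0 0' -1 12; python3 -c "
from h import *
binfo()"
```

```text
time_s: 4.93
ee_pos: [578.1, -194.5, 148.9]
ee_rot: [155.1, 0.1, 38.3]
force: [-0.2, 0.1, -0.7]
gripper_width: 45.6
time_s: 5.43
ee_pos: [578.4, -194.4, 149.7]
ee_rot: [155.0, 0.0, 38.3]
force: [-0.9, 1.1, 2.5]
gripper_width: 13.2
t 5.4333 TCP in bay [-56.1 -12.2  42.4] F bay [-0.2 -0.1  2.8] w 13.2
```

```bash
python3 -m jog '-.002 -.019 0 0 0 0; -.005 -.03 0 0 0 0; -.009 -.04 0 0 0 0; -.014 -.05 0 0 0 0; -.019 -.059 0 0 0 0; -.026 -.068 0 0 0 0; -.033 -.076 0 0 0 0; -.042 -.083 0 0 0 0; -.051 -.089 0 0 0 0; -.06 -.095 0 0 0 0; -.07 -.099 0 0 0 0; -.08 -.103 0 0 0 0; -.091 -.105 0 0 0 0; -.102 -.106 0 0 0 0; -.108 -.107 0 0 0 0; -.108 -.107 0 0 0 0;-.108 -.107 0 0 0 0'; python3 -c "
from h import *
binfo()"; python3 -m jog '0 0 0 0 0 0;0 0 0 0 0 0;0 0 0 0 0 0; 0 0 -.06 0 0 0; 0 0 -.14 0 0 0; 0 0 -.22 0 0 0; 0 0 -.3 0 0 0; 0 0 -.3 0 0 0' 0; python3 look.py w3;  python3 - <<'E'
from look import *
k=dict(np.load("pics/w3.npz")); im=overlay(cv2.imread("pics/w3raw.png"),k,BAY+[1.5],1.5); cv2.imwrite("pics/w3.png",im)
E
```

```text
time_s: 6.85
ee_pos: [507.0, -190.8, 128.0]
ee_rot: [154.9, -0.1, 38.3]
force: [5.1, -4.3, 3.0]
gripper_width: 13.6
t 6.85 TCP in bay [-108.1  -65.9   42.7] F bay [ 7.2  1.3 -0. ] w 13.6
time_s: 7.52
ee_pos: [468.4, -139.7, 270.4]
ee_rot: [154.4, -0.5, 38.4]
force: [0.6, 0.3, -0.3]
gripper_width: 45.5
bay [([348.9, 108.1], 0.8)]
lip [([400.8, 111.5], 0.93)]
lever_pivot [([299.8, 176.1], 0.97)]
lever_knob [([246.4, 190.9], 0.95)]
```

View pics/w3.png

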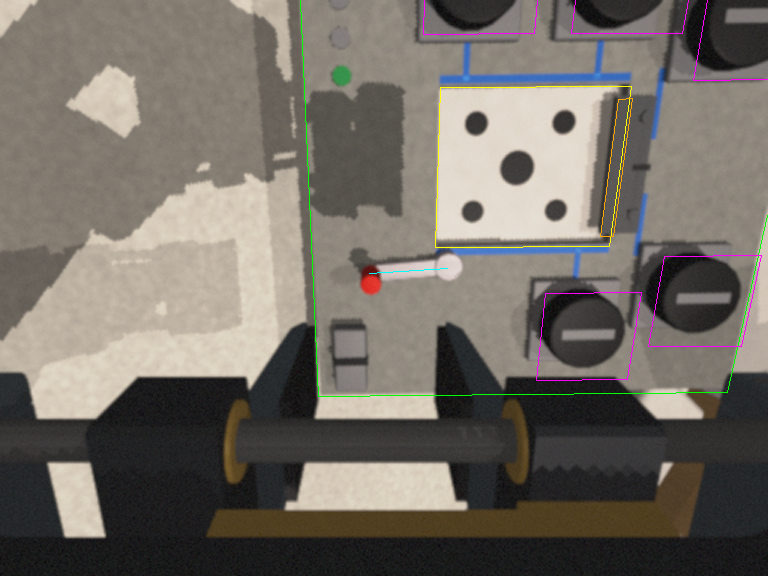

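```bash
cat >> h.py <<'E'
CAS=[435.9,197.3,8.9]
def ct(z,dx=0,dy=0): return delta(cas2w([dx,dy,z],CAS),toolR(R.from_euler('z',CAS[2],degrees=True)))
E
python3 -c "
from h import *
print(ct(190))"
```

```text
[ 0.3718 -0.5755 -0.1107  0.2499  0.1478 -0.6624]
```

```bash
python3 -m jog '.372 -.576 -.111 .25 .148 -.662; .372 -.576 -.111 .25 .148 -.662; .372 -.576 -.111 .25 .148 -.662; .372 -.576 -.111 .25 .148 -.662; .372 -.576 -.111 .25 .148 -.662; .372 -.576 -.111 .25 .148 -.662; .372 -.576 -.111 .25 .148 -.662; .372 -.576 -.111 .25 .148 -.662; .372 -.576 -.111 .25 .148 -.662; .372 -.576 -.111 .25 .148 -.662; .372 -.576 -.111 .25 .148 -.662; .372 -.576 -.111 .25 .148 -.662'; cat > lookc.py <<'E'
from h import *
import sys
n=sys.argv[1];c=[float(a) for a in sys.argv[2:5]] or CAS
k=calibration("wrist"); im=grab_frame("wrist")[:,:,::-1].copy(); np.savez(f"pics/{n}.npz",**k); cv2.imwrite(f"pics/{n}raw.png",im)
for q in["blue_cassette","grip","tongue"]: print(q,[(np.round(d["location"],1).tolist(),round(d["confidence"],2)) for d in tip_of(q,"wrist")[:1]])
S=1.5;im=cv2.resize(im,None,fx=S,fy=S,interpolation=cv2.INTER_CUBIC)
for P,col in(([[60,50,5],[46,50,5],[46,50,10],[-60,50,10],[-60,-50,10],[46,-50,10],[46,-50,5],[60,-50,5]],(0,255,255)),([[11,18,40],[-11,18,40],[-11,-18,40],[11,-18,40]],(0,0,255)),([[11,18,10],[-11,18,10],[-11,-18,10],[11,-18,10]],(255,0,255))):
    cv2.polylines(im,[((proj(cas2w(P,c),k)+.5)*S-.5).round().astype(int)],True,col,1)
cv2.imwrite(f"pics/{n}.png",im)
E
python3 lookc.py c1; python3 -c "
from h import *
s=state();print(s['qpos'],s['time_s'])"
```

```text
time_s: 8.77
ee_pos: [435.4, 196.3, 189.0]
ee_rot: [-179.9, 0.1, 98.7]
force: [-0.2, 0.8, 0.2]
gripper_width: 45.4
blue_cassette [([251.2, 170.1], 0.66)]
grip [([252.8, 183.3], 0.74)]
tongue [([305.8, 171.0], 0.72)]
[ 2.29185636e+01  1.16966361e+01  1.05959753e+02 -9.73979059e-03
  6.23065992e+01  1.41709415e+01] 8.9667
```

View pics/c1.png

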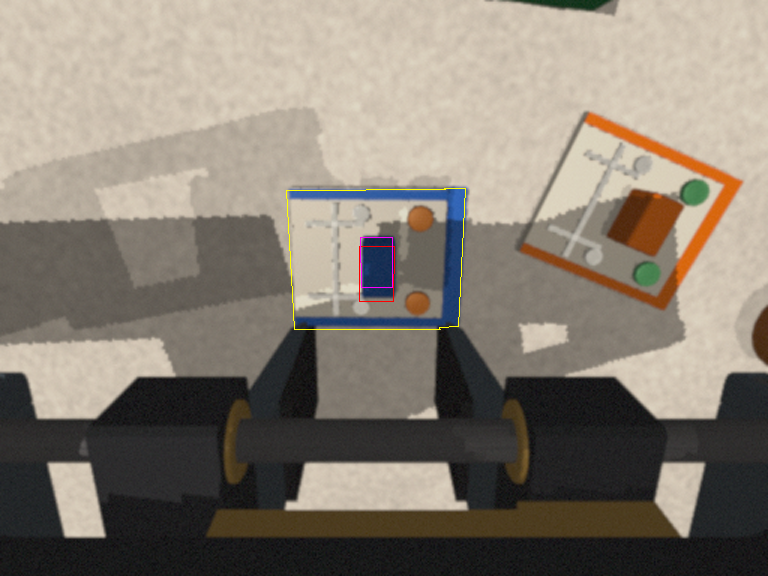

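```bash
python3 -c "
from h import *
print(ct(35,.7))"; python3 -m jog '.002 .002 .08 0 0 0; .002 .002 .16 0 0 0; .002 .002 .24 0 0 0; .002 .002 .28 0 0 0; .002 .002 .308 0 0 0; .002 .002 .308 0 0 0; .002 .002 .308 0 0 0'; python3 -m jog '0 0 0 0 0 0; 0 0 0 0 0 0; 0 0 0 0 0 0; 0 0 0 0 0 0; 0 0 0 0 0 0; 0 0 0 0 0 0' -1 35; python3 -c "
from h import *
print(ct(35))"
```

```text
[ 0.0013  0.0019  0.3105  0.0004 -0.     -0.0016]
time_s: 9.55
ee_pos: [436.5, 197.3, 36.4]
ee_rot: [180.0, 0.0, 98.7]
force: [-0.6, -0.5, 0.7]
gripper_width: 45.4
time_s: 10.05
ee_pos: [436.9, 197.5, 37.3]
ee_rot: [179.9, -0.0, 98.7]
force: [-0.7, -1.4, 6.4]
gripper_width: 22.0
[-0.0001 -0.0021  0.0046  0.0009 -0.     -0.0023]
```

```bash
cat >> h.py <<'E'
H=37.3
def ins(tip,th,y=0,dx=0,dy=0):
    """row to put tongue edge at bay (tip x, y, tip z) with tilt th; dx,dy = cassette offset of TCP"""
    o=R.from_euler('y',th,degrees=True).apply([-60+dx,dy,H])
    return bt(np.array([tip[0],y,tip[1]])+o,th)
E
python3 -m jog '0 0 -.05 0 0 0; 0 0 -.12 0 0 0; 0 0 -.2 0 0 0; 0 0 -.28 0 0 0; 0 0 -.36 0 0 0; 0 0 -.42 0 0 0; 0 0 -.42 0 0 0'; python3 -c "
from h import *
print(ins((44,90),14))"; python3 lookc.py c2
```

```text
time_s: 10.63
ee_pos: [439.6, 198.8, 254.0]
ee_rot: [179.2, -0.2, 98.7]
force: [0.6, 0.5, -1.1]
gripper_width: 21.8
[-0.8153  0.1815 -0.0129 -0.1034 -0.0712  0.667 ]
blue_cassette [([249.8, 230.5], 0.84)]
grip [([251.1, 263.5], 0.81)]
tongue [([345.0, 230.5], 0.75)]
```

```bash
python3 -m jog '-.815 .182 -.013 -.103 -.071 .667; -.815 .182 -.013 -.103 -.071 .667; -.815 .182 -.013 -.103 -.071 .667; -.815 .182 -.013 -.103 -.071 .667; -.815 .182 -.013 -.103 -.071 .667; -.815 .182 -.013 -.103 -.071 .667; -.815 .182 -.013 -.103 -.071 .667; -.815 .182 -.013 -.103 -.071 .667; -.815 .182 -.013 -.103 -.071 .667; -.815 .182 -.013 -.103 -.071 .667; -.815 .182 -.013 -.103 -.071 .667; -.815 .182 -.013 -.103 -.071 .667; -.815 .182 -.013 -.103 -.071 .667; -.815 .182 -.013 -.103 -.071 .667'; cat > lookt.py <<'E'
from look import *
n=sys.argv[1]
s=state();k=calibration("wrist"); im=grab_frame("wrist")[:,:,::-1].copy(); np.savez(f"pics/{n}.npz",**k); cv2.imwrite(f"pics/{n}raw.png",im)
R0=R.from_euler('xyz',s["ee_rot"],degrees=True)
def t2w(P): P=np.asarray(P,float); return R0.apply(np.c_[P[:,1],P[:,0],H-P[:,2]])+s["ee_pos"]   # cassette coords -> world
o=proj(t2w([[0,0,0],[60,0,0],[0,0,40]]),k); print("pred o,tongue,grip",o.round(1).tolist())
for q in["blue_cassette","tongue","grip"]: print(q,[(np.round(d["location"],1).tolist(),round(d["confidence"],2)) for d in tip_of(q,"wrist")[:1]])
S=float(sys.argv[2]) if len(sys.argv)>2 else 1.5
out=overlay(im,k,BAY+[1.57],S)
for P,col in(([[60,50,5],[46,50,5],[46,50,10],[-60,50,10],[-60,-50,10],[46,-50,10],[46,-50,5],[60,-50,5]],(0,255,255)),([[11,18,40],[-11,18,40],[-11,-18,40],[11,-18,40]],(0,0,255))):
    cv2.polylines(out,[((proj(t2w(P),k)+.5)*S-.5).round().astype(int)],True,col,1)
cv2.imwrite(f"pics/{n}.png",out[:600,max(0,out.shape[1]//2-400):][:,:800])
binfo(); print(ins((44,30),14),ins((44,8),14))
E
python3 lookt.py t1
```

```text
time_s: 12.0
ee_pos: [586.3, -190.9, 251.0]
ee_rot: [169.5, 1.0, 38.5]
force: [0.0, 0.5, -1.8]
gripper_width: 21.9
pred o,tongue,grip [[249.9, 232.8], [345.9, 232.8], [249.7, 265.6]]
blue_cassette [([248.0, 233.0], 0.76)]
tongue [([345.0, 226.6], 0.77)]
grip [([250.4, 264.6], 0.9)]
t 12.2 TCP in bay [-10.4  -3.3 134.5] F bay [ 0.7 -0.2 -0.6] w 21.7
[ 0.0081  0.0367  0.1015 -0.0034  0.0102  0.0029] [ 0.0088  0.0476  0.1441 -0.0034  0.0102  0.0029]
```

View pics/t1.png

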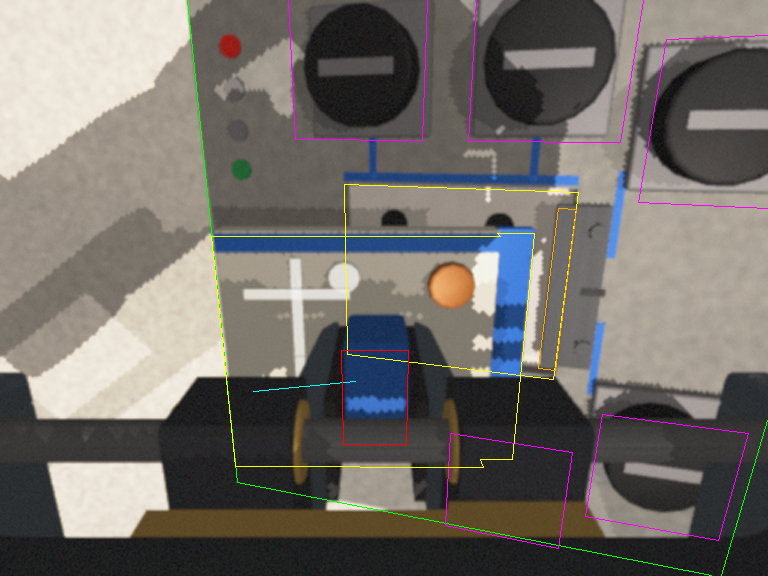

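```bash
python3 -m jog '.005 .02 .05 -.003 .01 .003; .009 .037 .102 -.003 .01 .003; .009 .047 .135 -.003 .01 .003; .009 .047 .136 -.003 .01 .003; .009 .047 .136 -.003 .01 .003; .009 .047 .136 -.003 .01 .003'; python3 lookt.py t2 2.2 ; python3 -c "
from h import *
print(ins((44,6),14,.5),ins((51,4),14,.5),ins((59.5,1.2),14,.5))"
```

```text
time_s: 12.7
ee_pos: [612.2, -216.3, 191.2]
ee_rot: [169.0, -0.0, 38.4]
force: [0.0, -0.1, -0.9]
gripper_width: 21.7
pred o,tongue,grip [[249.9, 232.7], [345.8, 232.8], [249.6, 265.5]]
blue_cassette [([248.2, 232.4], 0.56)]
tongue [([342.4, 228.7], 0.65)]
grip [([250.6, 265.2], 0.8)]
t 12.9 TCP in bay [-3.8  0.6 64.2] F bay [-0.4  1.1 -1.3] w 21.7
[-0.0012 -0.0107 -0.0315  0.0009 -0.0008  0.    ] [-0.0013 -0.0001  0.0112  0.0009 -0.0008  0.    ]
[-0.0003  0.0009  0.0151  0.0009 -0.0008  0.    ] [-0.0003  0.0154  0.0156  0.0009 -0.0008  0.    ] [-0.0003  0.0333  0.017   0.0009 -0.0008  0.    ]
```

View pics/t2.png

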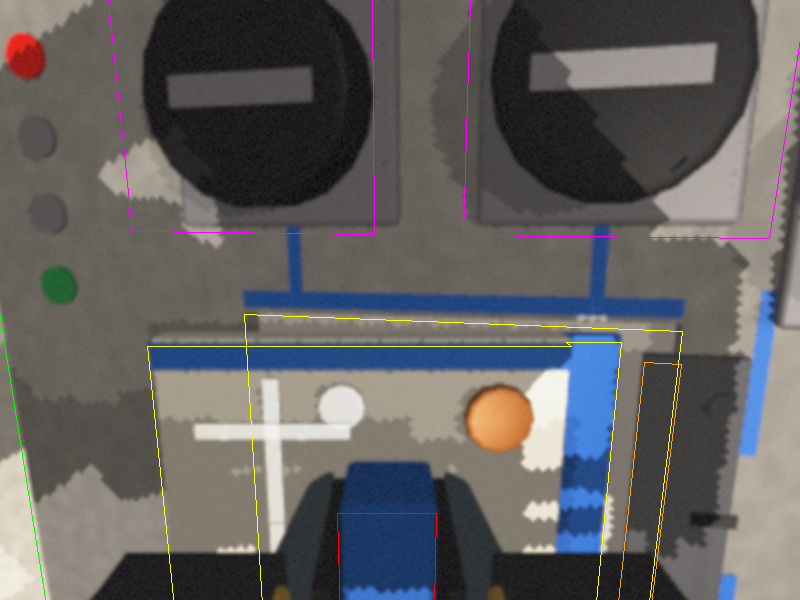

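```bash
python3 -m jog '.001 .001 .008 0 0 0; .001 .001 .015 0 0 0; .001 .001 .015 0 0 0; .001 .008 .0155 0 0 0; .001 .0155 .0158 0 0 0; .001 .0155 .0158 0 0 0; .001 .0155 .0158 0 0 0'; cat > tip.py <<'E'
from h import *
s=state();Ro=R.from_euler('xyz',s["ee_rot"],degrees=True);Rb=bayR(BAY[2])
p=s["ee_pos"]+Ro.apply([0,60,H]);o=s["ee_pos"]+Ro.apply([0,0,H])
b=np.array([BAY[0],BAY[1],135]);rel=(Rb.inv()*Ro*R.from_matrix(np.array([[0,1,0],[1,0,0],[0,0,-1.]])).inv()).as_euler('xyz',degrees=True)
print("tip",Rb.inv().apply(p-b).round(1),"origin",Rb.inv().apply(o-b).round(1),"tilt",rel.round(2));binfo()
import sys
for a in sys.argv[1:]:
    x,z,t=map(float,a.split(","));print(a,ins((x,z),t,1))
E
python3 tip.py 56,2,14 59.5,1.2,14 59.5,.5,14
```

```text
time_s: 13.48
ee_pos: [618.6, -223.6, 185.3]
ee_rot: [168.9, -0.1, 38.4]
force: [0.2, 0.8, -1.3]
gripper_width: 21.4
tip [51.5  1.2  3.8] origin [-6.7  1.2 18.3] tilt [ 0.07 13.91 -0.02]
t 13.4833 TCP in bay [ 2.2  1.1 54.5] F bay [-1.   0.7 -1. ] w 21.4
56,2,14 [-0.0003  0.0097  0.0012  0.001  -0.0008 -0.0002]
59.5,1.2,14 [-0.0003  0.0169  0.0011  0.001  -0.0008 -0.0002]
59.5,.5,14 [-0.0003  0.0172  0.0025  0.001  -0.0008 -0.0002]
```

No contact so far; slide under the lip.

```bash
python3 -m jog '0 .005 .0006 0 0 0; 0 .01 .0012 0 0 0; 0 .014 .0012 0 0 0; 0 .017 .0012 0 0 0; 0 .017 .0012 0 0 0; 0 .017 .0012 0 0 0'; python3 tip.py 60.5,.3,14 60,0,14
```

```text
time_s: 13.98
ee_pos: [623.9, -230.3, 186.4]
ee_rot: [168.9, -0.1, 38.4]
force: [-0.3, 0.5, -1.6]
gripper_width: 22.0
tip [59.7  1.2  1.2] origin [ 1.4  1.2 15.6] tilt [ 0.07 13.91 -0.02]
t 13.9833 TCP in bay [10.4  1.2 51.8] F bay [-1.2  0.1 -1.2] w 22.0
60.5,.3,14 [-0.0003  0.0021  0.0011  0.001  -0.0008 -0.0003]
60,0,14 [-0.0003  0.0013  0.002   0.001  -0.0008 -0.0003]
```

```bash
python3 -m jog '0 .002 .001 0 0 0; 0 .004 .001 0 0 0;  0 .004 .001 0 0 0; 0 .004 .001 0 0 0'; python3 tip.py; python3 -m jog '0 .001 .001 0 0 0; 0 .002 .002 0 0 0;  0 .002 .002 0 0 0; 0 .002 .002 0 0 0';  python3 tip.py 60,.5,14 60,.5,10
```

```text
time_s: 14.32
ee_pos: [624.7, -231.5, 185.9]
ee_rot: [169.0, -0.0, 38.4]
force: [-1.3, 0.9, -1.3]
gripper_width: 21.9
tip [60.8  1.1  0.1] origin [ 2.5  1.1 14.6] tilt [ 4.000e-02  1.399e+01 -1.000e-02]
t 14.3167 TCP in bay [11.6  1.1 50.8] F bay [-2.  -0.5 -0.5] w 21.9
time_s: 14.65
ee_pos: [624.8, -231.6, 185.8]
ee_rot: [169.1, -0.0, 38.4]
force: [-4.3, 4.4, 3.8]
gripper_width: 21.5
tip [60.7  1.1 -0.1] origin [ 2.5  1.1 14.4] tilt [ 4.000e-02  1.407e+01 -1.000e-02]
t 14.65 TCP in bay [11.6  1.1 50.6] F bay [-3.9 -0.6  6. ] w 21.5
60,.5,14 [-0.0001 -0.0018 -0.0007 -0.0008 -0.0005 -0.0001]
60,.5,10 [-0.0001 -0.0067  0.0078 -0.0453 -0.0005 -0.0001]
```

```bash
python3 tip.py 60,.6,12 60,.6,10 60,.6,8 60,.6,6 60,.6,4
```

```text
tip [60.7  1.1 -0.1] origin [ 2.5  1.1 14.4] tilt [ 4.000e-02  1.407e+01 -1.000e-02]
t 14.65 TCP in bay [11.6  1.1 50.6] F bay [-3.9 -0.6  6. ] w 21.5
60,.6,12 [-0.0001 -0.0044  0.0033 -0.023  -0.0005 -0.0001]
60,.6,10 [-0.0001 -0.0068  0.0076 -0.0453 -0.0005 -0.0001]
60,.6,8 [-0.0001 -0.009   0.012  -0.0675 -0.0005 -0.0001]
60,.6,6 [-0.0001 -0.0111  0.0165 -0.0897 -0.0005 -0.0002]
60,.6,4 [-1.000e-04 -1.300e-02  2.110e-02 -1.119e-01 -5.000e-04 -2.000e-04]
```

```bash
python3 -m jog '0 -.002 -.001 0 0 0; 0 -.003 .001 -.012 0 0; 0 -.0044 .0033 -.023 0 0; 0 -.0056 .0054 -.034 0 0; 0 -.0068 .0076 -.045 0 0; 0 -.0079 .0098 -.056 0 0; 0 -.009 .012 -.0675 0 0; 0 -.01 .0142 -.0785 0 0; 0 -.011 .0165 -.09 0 0; 0 -.012 .0188 -.101 0 0; 0 -.013 .0211 -.112 0 0; 0 -.013 .0211 -.112 0 0; 0 -.013 .0211 -.112 0 0'; python3 tip.py 60,.5,3 60,.3,2 60,.2,1 60,0,0 60,-.5,0
```

```text
time_s: 15.73
ee_pos: [621.9, -228.0, 174.1]
ee_rot: [159.0, -0.0, 38.4]
force: [0.2, 0.3, -1.4]
gripper_width: 21.8
tip [59.7  1.1  0.6] origin [-0.1  1.1  4.7] tilt [0.04 4.   0.01]
t 15.7333 TCP in bay [ 2.5  1.1 42. ] F bay [-0.7  0.3 -1.2] w 21.8
60,.5,3 [-0.0002 -0.0007  0.0022 -0.0111 -0.0004  0.0001]
60,.3,2 [-0.0002 -0.0019  0.0047 -0.0222 -0.0004  0.0001]
60,.2,1 [-0.0002 -0.0031  0.0071 -0.0333 -0.0004  0.0001]
60,0,0 [-0.0002 -0.0043  0.0096 -0.0444 -0.0004  0.0001]
60,-.5,0 [-0.0002 -0.0042  0.0106 -0.0444 -0.0004  0.0001]
```

```bash
python3 -m jog '0 -.0003 .0011 -.0055 0 0; 0 -.0007 .0022 -.011 0 0; 0 -.0013 .0034 -.0166 0 0; 0 -.0019 .0047 -.022 0 0; 0 -.0025 .0059 -.028 0 0; 0 -.0031 .0071 -.033 0 0; 0 -.0037 .0084 -.039 0 0; 0 -.0042 .0096 -.0444 0 0; 0 -.0042 .0096 -.0444 0 0; 0 -.0042 .0096 -.0444 0 0'; python3 tip.py 60,-1,0
```

```text
time_s: 16.57
ee_pos: [621.7, -227.6, 168.9]
ee_rot: [155.0, -0.0, 38.4]
force: [-1.4, 1.3, 0.2]
gripper_width: 21.9
tip [59.9  1.2  0.2] origin [-0.1  1.2  0.2] tilt [0.05 0.   0.01]
t 16.5667 TCP in bay [-0.1  1.1 37.5] F bay [-1.6 -0.3  1. ] w 21.9
60,-1,0 [-0.0003  0.0002  0.0024 -0.     -0.0005  0.0002]
```

```bash
python3 -m jog '0 0 .001 0 0 0; 0 0 .002 0 0 0; 0 0 .002 0 0 0'; python3 tip.py; python3 -m jog '0 0 0 0 0 0; 0 0 0 0 0 0; 0 0 0 0 0 0; 0 0 0 0 0 0' -.2; python3 tip.py; python3 -m jog '0 0 -.05 0 0 0; 0 0 -.12 0 0 0; 0 0 -.2 0 0 0; 0 0 -.24 0 0 0; 0 0 -.24 0 0 0'; python3 lookt.py t3 1.5; python3 -c "
from h import *
for q in (1.57,): 
  kx,ky,_=knob(q);print(kx,ky,bt([kx,ky,75]),bt([kx,ky,43]))"
```

```text
time_s: 16.82
ee_pos: [621.7, -227.7, 168.8]
ee_rot: [155.0, -0.0, 38.4]
force: [-5.3, 3.7, 6.1]
gripper_width: 21.6
tip [59.9  1.1  0. ] origin [-0.1  1.1  0. ] tilt [ 0.05  0.   -0.  ]
t 16.8167 TCP in bay [-0.1  1.1 37.3] F bay [-3.  -1.8  8.2] w 21.6
time_s: 17.15
ee_pos: [621.9, -227.8, 168.7]
ee_rot: [155.0, -0.1, 38.4]
force: [-0.7, 0.7, 0.5]
gripper_width: 36.7
tip [60.1  1.1 -0.2] origin [ 0.1  1.2 -0.2] tilt [ 0.05 -0.01 -0.01]
t 17.15 TCP in bay [ 0.1  1.1 37.1] F bay [-0.7 -0.1  0.9] w 36.7
time_s: 17.57
ee_pos: [592.0, -187.6, 283.6]
ee_rot: [154.5, -0.4, 38.5]
force: [0.9, -0.5, 0.4]
gripper_width: 36.9
pred o,tongue,grip [[250.1, 232.8], [346.2, 232.9], [250.0, 265.7]]
blue_cassette [([245.0, 177.5], 0.65)]
tongue [([307.2, 179.5], 0.61)]
grip [([244.6, 195.8], 0.84)]
t 17.7667 TCP in bay [ -1.    0.5 155.6] F bay [-0.4  0.6 -0.2] w 36.4
[-0.0009 -0.0081  0.1499  0.1542  0.0006  0.0002] [-0.0009 -0.008   0.1939  0.1542  0.0006  0.0002]
-108.9999825612509 -65.95620203090967 [-0.1327 -0.2158  0.1618 -0.0013  0.0006  0.0003] [-0.1327 -0.2156  0.2258 -0.0013  0.0006  0.0003]
```

View pics/t3.png

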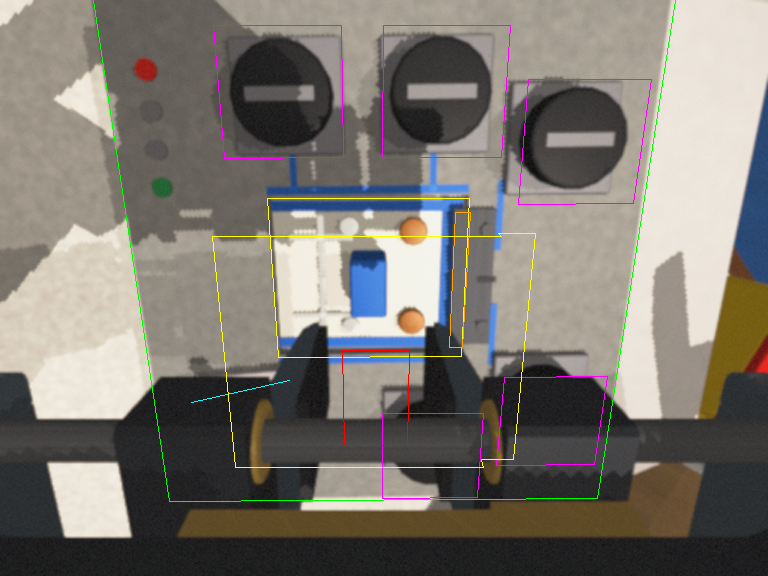

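```bash
python3 -m jog '-.06 -.1 .03 0 0 0; -.132 -.18 .08 0 0 0; -.132 -.215 .13 0 0 0; -.132 -.215 .16 0 0 0; -.132 -.215 .16 0 0 0; -.132 -.215 .2 0 0 0; -.132 -.215 .226 0 0 0; -.132 -.215 .226 0 0 0' 0;  python3 -m jog '0 0 0 0 0 0; 0 0 0 0 0 0; 0 0 0 0 0 0; 0 0 0 0 0 0; 0 0 0 0 0 0; 0 0 0 0 0 0' -1 12; python3 -c "
from h import *
binfo()"
```

```text
time_s: 18.43
ee_pos: [508.0, -191.0, 126.9]
ee_rot: [155.2, 0.1, 38.4]
force: [-0.1, -0.3, 0.4]
gripper_width: 45.6
time_s: 18.93
ee_pos: [507.9, -190.8, 127.3]
ee_rot: [155.2, 0.1, 38.4]
force: [-1.6, 2.5, 1.2]
gripper_width: 13.4
t 18.9333 TCP in bay [-107.9  -65.1   41.8] F bay [-2.1  0.3  2.4] w 13.4
```

```bash
python3 -m jog '.009 .001 0 0 0 0; .019 .002 0 0 0 0; .03 .004 0 0 0 0; .04 .007 0 0 0 0; .05 .012 0 0 0 0; .059 .017 0 0 0 0; .068 .024 0 0 0 0; .077 .031 0 0 0 0; .084 .039 0 0 0 0; .091 .048 0 0 0 0; .096 .057 0 0 0 0; .101 .067 0 0 0 0; .105 .077 0 0 0 0; .108 .088 0 0 0 0; .109 .099 0 0 0 0; .11 .106 0 0 0 0; .11 .11 0 0 0 0; .11 .113 0 0 0 0; .11 .115 0 0 0 0; .11 .115 0 0 0 0'; python3 -c "
from h import *
binfo()"
```

```text
time_s: 20.6
ee_pos: [584.6, -193.5, 150.0]
ee_rot: [155.4, -0.2, 38.4]
force: [-0.1, 14.1, -1.4]
gripper_width: 13.5
t 20.6 TCP in bay [-53.2  -6.8  41.3] F bay [-10.7   8.7   3.4] w 13.5
```

```bash
python3 -m jog '0 0 0 0 0 0; 0 0 0 0 0 0; 0 0 0 0 0 0; 0 0 0 0 0 0' -.3; python3 -m jog '0 0 -.05 0 0 0; 0 0 -.12 0 0 0; 0 0 -.2 0 0 0; 0 0 -.26 0 0 0; 0 0 -.26 0 0 0; 0 0 -.26 0 0 0'; sed -i 's/1.57\]/0.0]/' lookt.py; python3 lookt.py f1 1.5; python3 - <<'E'
from h import *
for q in("lever_knob","lever_pivot","lip"): print(q,[(np.round(d["location"],1).tolist(),round(d["confidence"],2)) for d in tip_of(q,"wrist")[:1]])
k=calibration("wrist");print(proj(bay2w([knob(0),knob(.15),knob(1.5)],BAY),k).round(1))
print("cassette pred o,tongue,grip",proj(bay2w([[0,1,0],[60,1,0],[0,1,40]],BAY),k).round(1))
E
```

```text
time_s: 20.93
ee_pos: [585.1, -193.7, 150.3]
ee_rot: [155.4, -0.3, 38.4]
force: [0.9, 0.1, 0.3]
gripper_width: 31.5
time_s: 21.43
ee_pos: [551.7, -151.6, 271.0]
ee_rot: [155.1, -0.4, 38.4]
force: [0.5, -0.7, -1.0]
gripper_width: 32.0
pred o,tongue,grip [[250.2, 232.8], [346.2, 232.8], [250.0, 265.6]]
blue_cassette [([300.5, 166.3], 0.68)]
tongue [([358.5, 168.9], 0.93)]
grip [([308.0, 181.9], 0.63)]
t 21.6333 TCP in bay [-52.7  -7.7 169.7] F bay [ 0.6 -0.2  0.3] w 31.9
[ 0.0153  0.0965  0.1773  0.1501 -0.0011 -0.0008] [ 0.0152  0.0969  0.2213  0.1501 -0.0011 -0.0008]
lever_knob [([247.7, 193.6], 0.78)]
lever_pivot [([249.4, 237.0], 0.95)]
lip [([355.8, 175.3], 0.86)]
[[249.6 196.2]
 [240.3 196.8]
 [190.9 248.4]]
cassette pred o,tongue,grip [[303.6 170.8]
 [363.3 170.9]
 [310.3 181.2]]
```

```bash
python3 - <<'E'
from h import *
im=cv2.imread("pics/f1raw.png").astype(int);m=(im[:,:,2]>90)&(im[:,:,1]<60)&(im[:,:,0]<60);m[:150]=m[230:]=0;m[:,:190]=m[:,290:]=0
y,x=np.nonzero(m);print(len(x),x.mean(),y.mean(),x.min(),x.max())
k=dict(np.load("pics/f1.npz"))
for q in(0,.05,.1,.15):
    t=knob(q);print(q,proj(bay2w([t,t-[0,0,14]],BAY),k).round(1).tolist())
if abs(x.mean()-249)<4: job_done();print("done",state()["time_s"])
E
```

```text
173 245.7456647398844 190.80346820809248 240 252
0 [[246.6, 196.7], [246.9, 192.2]]
0.05 [[243.6, 196.8], [243.9, 192.2]]
0.1 [[240.5, 197.0], [241.0, 192.4]]
0.15 [[237.5, 197.3], [238.1, 192.8]]
the job is handed in; nothing more can be done
the job is handed in; nothing more can be done
```

The blue cassette is loaded flat in the bay with its tongue under the lip, and the lever is closed over it. I handed the job in at about 21.6 s of the 72 s allowed; no verdict is reported.

**How it went:**
- I pinched the knob and swung the lever open to about 1.55 rad.
- I carried the cassette over by its grip and slid the tongue under the lip at 14° of tilt, until the arm felt floor and end wall.
- I then lowered the other edge over about 1.5 s, pressed it home, let go and swung the lever closed.

**Last checks:**
- **Cassette:** just before release its origin was at about (0, 1, 0) mm in the bay frame and its tilt was 0.0°. That comes from the gripper pose and assumes the cassette did not shift in the grip. A wrist picture after release showed it lying in the bay with its tongue under the lip.
- **Lever:** the stop pushed back with about 11 N. The red knob's position in the last picture puts the lever at 0 to 0.03 rad.
- **Robot:** the gripper was clear of everything, about 170 mm off the bay floor.

**Disagreements and checks not made:**
- The network's cassette points were 2 to 5 pixels off my prediction, about its usual error.
- An early bay fit was wrong because I had a rotation order mixed up. I fixed it before touching anything.
- I had used up the picture limit, so the final state was checked by numbers only.
- I did not re-measure the other things on the bench; the arm did not go near them and no unexpected force showed.

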